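# Rock the valve rockers to feel for a loose pin and set the loose valve in the rework tray

## Robot

A 6-joint arm with a two-finger parallel gripper is mounted at the origin on a cart in front of the work surface, level with it; the furniture and walls round the work are solid. World frame = base frame: x ahead of the robot, y to its left, z up, the work surface at z = 0. Lengths are in m, angles in rad, forces in N, time in s.
With the tool pointing down it reaches from about 0.35 to 0.875 m from the base axis. Payload 4.2 kg.
Tool frame: the origin (TCP) lies on the front face of the gripper's body, between the roots of the fingers; the fingertips stand 73 mm ahead of it and the grasp point (between the pads) lies 54 mm ahead of it; z points along the fingers, y is the line along which they close (so a half turn about z gives the same grasp; the last joint's range is limited). The gripper opens to 85 mm and grips with 20 to 120 N. Pads are 22 mm wide; open, the fingers measure 114 mm over their backs; the gripper's body (76 mm by 85 mm) begins 54 mm behind the grasp point. The pads swing forward as they close: fully open they stand 13 mm farther back than shut.
Start: joints at [-0.877, 0.385, 0.008, 0, -1.194, -0.259], TCP at [0.263, -0.567, 0.304] pointing down, gripper open.
Joint ranges: [-3.14, 3.14], [-1.21, 2.06], [-1.07, 1.41], [-3.16, 2.05], [-2.99, -0.16], [-3.1, 3.1]. Speed limits (rad/s): [2.79, 2.79, 3.14, 3.14, 3.14, 3.14].

## Interface

Orientations are given as a rotation vector (axis times angle).
In Python, from workcell import observe, camera, camera_params, finish_job, recognise, silhouettes, mark_of gives the robot as it stands.
- The arm moves only by the tool drive_tool, never from a script. Its argument "steps" is a list of rows, each an object with "slide": the shift along the tool's x, y, z in cm, a list of three; "rotation": the turn, a rotation vector about the tool's x, y, z in rad, a list of three; "jaw": the opening, from 0 (shut) to 1 (fully open). In form: [{"slide": [dx, dy, dz], "rotation": [wx, wy, wz], "jaw": jaw}, ...]. A call has 1 to 20 rows; each row is the pose to reach, as a shift and turn from the pose commanded when the call began, along the tool's axes at that moment; what a row does not reach only later rows make up. A row lasts 1/12 s, in which the tool goes at most 41.7 mm and 7.16 degrees, less where a joint would pass 70% of its speed; a pose out of reach is approached as far as the arm can. A call with a gripper value outside its range is refused whole. The fingers move at their own pace and stop on an object; "force" is the grip in N (left out, the last holds). Time passes only in rows, so rows that repeat a pose let the fingers close. It gives the time, the measured TCP pose, the force, the opening and the grip force at its end, in the units of the state.
- observe(): the state, without advancing time (a new reading comes with each control period).
- camera(name): name is "side" or "top" or "wrist"; returns the picture (384x512x3 uint8, red, green, blue); there is no depth.
- camera_params(name): a dict with "K" (3x3 intrinsics, pixels), "k1" (the pictures are not rectified: a ray, as slopes to the right and down, at radius r is drawn at 1 + k1 r^2 times it, then the intrinsics apply), "rvec" (rotation vector, rad) and "tvec" (3), from world to camera coordinates, as OpenCV has them; the wrist camera has in their place "T_tool_cam" (4x4, takes a point from camera to tool coordinates, whose origin is the TCP and whose axes are the flange's). Camera axes: x right, y down, z forward; pixel columns grow to the right and rows downward; lengths in m; the calibration is good to about 2 mm. A picture is of the moment at which its call begins: read the wrist's pose just before it. camera_params takes no time and is no camera call.
- finish_job(): hands the job in; it is judged then, once.
Trained networks look in the newest picture that a camera, given by its name, has taken for a name from the list of things; names that differ only in an ending like _2 or _b are one class to them, and where a whole thing is asked for, a point or a joint stands for the part that bears it (a point fixed in the world has none). Each returns a list of dicts, best first, with "confidence" (0 to 1); they miss things now and then, are a little off and sometimes report something else, mostly with a low value. They report only what shows in the picture. A call takes as long as a camera call.
- recognise(label, camera): "pixel" ([column, row] in pixels, amid what is visible of it).
- silhouettes(label, camera): "region" (384x512 bool, what is visible of it) and "pixel" ([column, row] in pixels, amid what is visible of it).
- mark_of(label, camera): "pixel" ([column, row] in pixels: a listed point, or the origin of a listed thing).
The state is a dict: "time": time; "q": joint angles; "dq": joint speeds; "joint_efforts": joint torques, N m; "ee_pos": TCP position; "tcp_rot": TCP orientation; "contact_force": force on the tool from outside, world axes, zero at the start; "moment": the same for the moment, N m; "width": opening from 0.0 (shut) to 1.0 (fully open); "grasp_force": force on a finger pad.
Only numpy, scipy, OpenCV 4.12 (cv2) and the standard library are available. Lean on these libraries where they do the work, as an engineer would, in place of code of your own. Each camera call takes 0.05 s, during which the arm holds its last target. There are 200 camera calls.

## Task

One of the three rocker valves on the bench has a loose cross pin. Rock each rocker gently with the fingertips, first the end near the robot, then the far end, until you have found the one that flops freely at both ends instead of resisting its spring at once. Then set that valve down gently, upright and flat on the floor of the shallow rework tray; leave the sound valves standing where they are, and the seal box and caliper too.

Things in the scene. Friction and masses are not known exactly. Their poses are not given: they have to be found in the camera images.
- valve_a_mid (a point): Loose rocker valve, 70 x 42 x 57 mm, 0.4 kg; three alike. Point on its centre line, 24 mm above its underside; x runs along the rocker from near to far end, z up. Foot plate 70 (x) x 42 (y) x 6 mm, on it an aluminium block 50 (x) x 36 (y) mm, 6 to 34 mm above the underside: grasp the block across its 36 mm, from above. Brass ports at its x ends.
- valve_b_mid (a point): The same point of another valve, shape and size as valve_a.
- valve_c_mid (a point): The same point of another valve, shape and size as valve_a.
- valve_a_rocker: Dark steel rocker on top of valve_a: a see-saw 65 mm long, 19 mm wide, on a cross spindle; origin on the spindle axis, 46 mm above the valve's underside. Press no rocker with more than 12 N. Released, every rocker swings back level, sound or loose.
- valve_a_near (a point): Top of the round black rib across the near end (towards the robot) of valve_a's rocker, 28 mm from the spindle, 57.5 mm above the valve's underside when level; press here. Whichever the valve: a sound rocker's ends resist at once against a stiff centring spring, about 8 N per mm at the ribs.
- valve_a_far (a point): The same at the far end (away from the robot) of valve_a's rocker. Whichever the valve: with a loose cross pin both ends drop about 5 mm below level almost freely (under 0.5 N) before that spring is felt.
- valve_a_pin: Cross pin of valve_a, 3 mm steel with a 5 mm head that shows on top of the rocker's middle; origin on the spindle axis. A tight pin bears on the rocker with several newtons, a loose one with none; this cannot be seen.
- valve_b_rocker: The same for valve_b.
- valve_b_near (a point): Top of the round black rib across the near end (towards the robot) of valve_b's rocker, 28 mm from the spindle, 57.5 mm above the valve's underside when level; press here.
- valve_b_far (a point): The same at the far end (away from the robot) of valve_b's rocker.
- valve_b_pin: Cross pin of valve_b, 3 mm steel with a 5 mm head that shows on top of the rocker's middle; origin on the spindle axis. A tight pin bears on the rocker with several newtons, a loose one with none; this cannot be seen.
- valve_c_rocker: The same for valve_c.
- valve_c_near (a point): Top of the round black rib across the near end (towards the robot) of valve_c's rocker, 28 mm from the spindle, 57.5 mm above the valve's underside when level; press here.
- valve_c_far (a point): The same at the far end (away from the robot) of valve_c's rocker.
- valve_c_pin: Cross pin of valve_c, 3 mm steel with a 5 mm head that shows on top of the rocker's middle; origin on the spindle axis. A tight pin bears on the rocker with several newtons, a loose one with none; this cannot be seen.
- tray: Shallow open aluminium rework tray, fixed to the bench, 100 (x) x 86 (y) mm, rim 11 mm high, walls 3 mm; origin at the centre of its underside, floor 3 mm above that; inside 94 x 80 mm. It starts empty.
- seal_box: Small white carton, 50 x 82 x 34 mm, origin under its centre; a bystander, leave alone.
- caliper: Vernier caliper lying flat in front of the feed track, 60 x 226 x 7 mm, origin under its centre; a bystander, leave alone.
- press1: Tall blue arbor press fixed to the bench right of the valves, leave alone: about 200 x 200 mm over all, up to 0.63 m high, origin under its middle. Go round the front of it, not through it.
- press2: The same kind of press, 0.3 m farther to the right, up to 0.44 m high, its lever knob leaning towards the robot; leave alone.

How it is judged:
By the outcome, as a careful person would: the job done as asked, in the order asked, and still so for the second after the job is handed in, with the robot touching nothing.
It also fails if it takes over 72 s, if anything falls off the work surface, if the arm or the gripper's body presses on something with over 40 N, if the wrist force passes 120 N, or if a joint passes its speed limit or range.

## Working session

There is one attempt and no reset: what is moved stays moved. The work goes in short steps, Python scripts to look and compute and a tool call to move; the robot and the scene stay as the last step left them, time stands still between calls to the robot, and variables do not carry over. Pictures are saved under pics/ and viewed, at most 10 in all, crops included, and the job is handed in when it is done.

Besides the shell and the picture viewer there is one more tool, called after "Call:" as name(argument=value, ...), one argument or row to a line, values as JSON. drive_tool: Moves the arm, as the interface text tells. Its arguments: {"type":"object","properties":{"steps":{"type":"array","items":{"type":"object","properties":{"slide":{"type":"array","items":{"type":"number"}},"rotation":{"type":"array","items":{"type":"number"}},"jaw":{"type":"number"}}}},"force":{"type":"number"}},"required":["steps"]}

```bash
mkdir -p pics; ls; python3 - <<'E'
from workcell import *
import cv2,numpy as np
for n in("side","top"):
    im=camera(n);cv2.imwrite(f"pics/{n}0.png",im[:,:,::-1]);p=camera_params(n);print(n,p)
    for l in("valve_a_mid","valve_a_near","valve_a_far","valve_a_rocker","tray","seal_box","press1"):
        print(l,[(np.round(d["pixel"],1).tolist(),round(d["confidence"],2)) for d in mark_of(l,n)])
print(camera_params("wrist"))
print(observe())
E
```

```text
pics
side {'K': array([[361.18639014,   0.        , 253.35117355],
       [  0.        , 361.18639014, 196.11689368],
       [  0.        ,   0.        ,   1.        ]]), 'k1': 0.03890105726879087, 'rvec': array([ 0.43415242, -2.35805364,  1.65756948]), 'tvec': array([0.5379819 , 0.10970817, 0.8915819 ])}
valve_a_mid []
valve_a_near [([240.8, 227.2], 0.61), ([238.4, 215.2], 0.51)]
valve_a_far [([214.9, 225.5], 0.52)]
valve_a_rocker [([224.0, 226.1], 0.52), ([200.3, 265.4], 0.48)]
tray [([211.7, 267.5], 0.97), ([225.9, 227.1], 0.4)]
seal_box [([176.3, 240.3], 0.69), ([203.8, 265.4], 0.45)]
press1 [([207.7, 261.8], 0.34)]
top {'K': array([[348.29911633,   0.        , 260.2396194 ],
       [  0.        , 348.29911633, 192.67283642],
       [  0.        ,   0.        ,   1.        ]]), 'k1': -0.07412944590530351, 'rvec': array([ 2.19068871, -2.1589425 ,  0.07167984]), 'tvec': array([0.06359848, 0.56667313, 1.13654569])}
valve_a_mid [([215.1, 195.8], 0.68)]
valve_a_near [([213.9, 204.6], 0.69)]
valve_a_far [([213.6, 183.6], 0.52)]
valve_a_rocker [([211.3, 191.9], 0.59), ([189.6, 194.2], 0
[... 621 characters left out ...]
         1.00000000e+00]])}
{'time': 0.8, 'q': array([-8.77404434e-01,  3.84677113e-01,  7.92450743e-03,  1.00890422e-05,
       -1.19398562e+00, -2.58596341e-01]), 'dq': array([-0.00041079,  0.00030588,  0.00109413, -0.00150571, -0.0006921 ,
       -0.00045522]), 'joint_efforts': array([-1.54122940e-04, -3.92029345e+01,  1.88603979e+01,  4.19039190e+00,
       -3.88541703e-04, -1.52296769e-05]), 'ee_pos': array([ 0.26328252, -0.56682841,  0.30393702]), 'tcp_rot': array([-6.77609932e-01,  3.06762682e+00, -8.78711894e-05]), 'contact_force': array([ 0.04939903, -0.30994632,  0.43022971]), 'moment': array([-0.02929621,  0.00370468, -0.01090697]), 'grasp_force': 0.0, 'width': 0.9997636512813285}
```

```bash
python3 - <<'E'
import cv2,numpy as np
a=cv2.imread("pics/top0.png");b=cv2.imread("pics/side0.png")
cv2.imwrite("pics/t1.png",cv2.resize(a,(800,600),interpolation=cv2.INTER_CUBIC))
cv2.imwrite("pics/s1.png",cv2.resize(b,(800,600),interpolation=cv2.INTER_CUBIC))
E
```

```text
(no output)
```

View pics/t1.png

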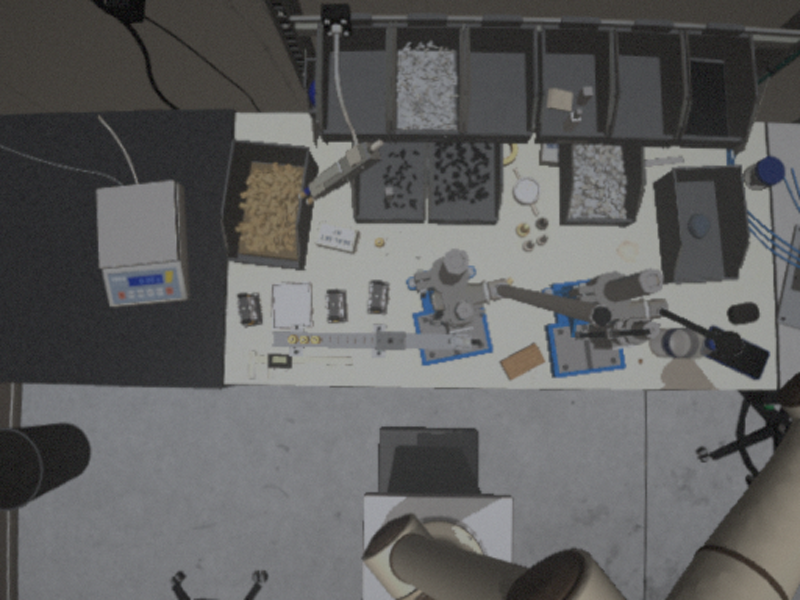

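View pics/s1.png

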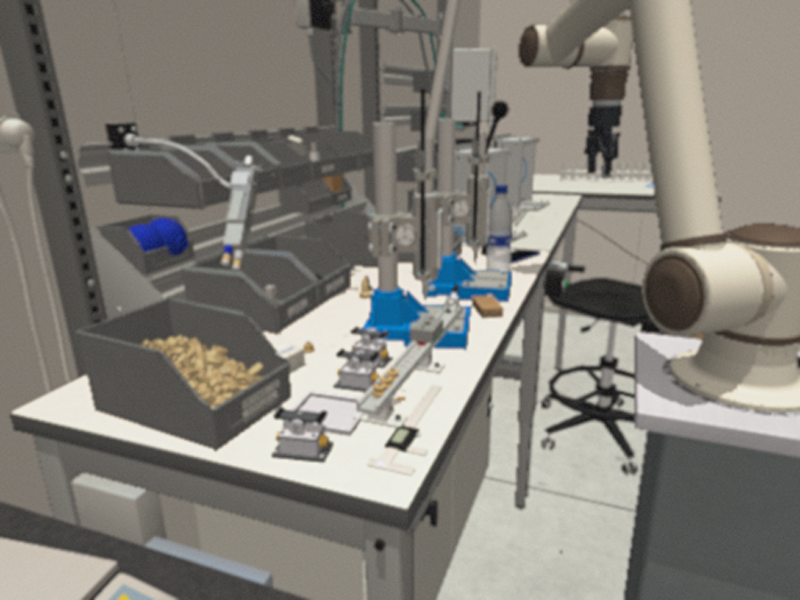

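The top view shows valves at about (159,197), (215,195) and (241,190) in native pixels, with the tray at (187,195), the seal box at (216,151), the feed track and caliper in front, and the presses to the right. The side view shows the valves upright, with the tray between the leftmost and middle ones.

```bash
cat > h.py <<'E'
from workcell import *
import cv2,numpy as np
from scipy.spatial.transform import Rotation as R
def cam_pose(n,st=None):
    p=camera_params(n)
    if n=="wrist":
        st=st or observe();T=np.eye(4);T[:3,:3]=R.from_rotvec(st["tcp_rot"]).as_matrix();T[:3,3]=st["ee_pos"]
        T=T@p["T_tool_cam"];return p,T[:3,:3],T[:3,3]
    M=R.from_rotvec(p["rvec"]).as_matrix();return p,M.T,-M.T@p["tvec"]
def undist(p,px):
    d=(np.array(px,float)-p["K"][:2,2])/p["K"][0,0];u=d.copy()
    for _ in range(20):u=d/(1+p["k1"]*(u@u))
    return u
def world(n,px,z,st=None):
    p,M,c=cam_pose(n,st);r=M@np.r_[undist(p,px),1];return c+r*(z-c[2])/r[2]
def project(n,X,st=None):
    p,M,c=cam_pose(n,st);v=M.T@(np.array(X)-c);u=v[:2]/v[2];return u*(1+p["k1"]*(u@u))*p["K"][0,0]+p["K"][:2,2]
E
python3 - <<'E'
from h import *
f=.64
for nm,px,z in [("vL",(249,308),.05),("vM",(336,305),.05),("vR",(377,296),.05),("tray",(292,304),.005),("seal",(337,236),.034),("p1fl",(420,363),.01),("p1fr",(491,350),.01),("p1knob",(455,262),.5),("p1head",(460,310),.35),("p2fl",(555,376),.01),("p2fr",(625,365),.01),("p2knob",(680,342),.44),("p2leverend",(600,315),.44),("trackL",(275,338),.03),("trackR",(480,342),.03),("tableedge",(400,388),0),("cal",(300,360),.007),("base",(440,560),0)]:
    print(nm,np.round(world("top",np.array(px)*f,z),3))
print(cam_pose("top")[2],cam_pose("side")[2])
E
```

```text
vL [0.544 0.402 0.05 ]
vM [0.553 0.219 0.05 ]
vR [0.573 0.133 0.05 ]
tray [0.557 0.321 0.005]
seal [0.702 0.223 0.034]
p1fl [0.434 0.041 0.01 ]
p1fr [ 0.464 -0.11   0.01 ]
p1knob [0.578 0.005 0.5  ]
p1head [ 0.527 -0.014  0.35 ]
p2fl [ 0.41  -0.248  0.01 ]
p2fr [ 0.435 -0.4    0.01 ]
p2knob [ 0.482 -0.31   0.44 ]
p2leverend [ 0.517 -0.198  0.44 ]
trackL [0.483 0.35  0.03 ]
trackR [ 0.481 -0.084  0.03 ]
tableedge [0.38  0.084 0.   ]
cal [0.436 0.3   0.007]
base [ 0.016 -0.007  0.   ]
[0.47439688 0.05609359 1.17843134] [0.20149272 0.94186367 0.41069721]
```

```bash
python3 - <<'E'
from h import *
def tri(a,b):
    p,M,c=cam_pose("top");q,N,d=cam_pose("side")
    u=M@np.r_[undist(p,np.array(a)*.64),1];v=N@np.r_[undist(q,np.array(b)*.64),1]
    s=np.linalg.lstsq(np.c_[u,-v],d-c,rcond=None)[0];return np.round(c+u*s[0],3),np.round(d+v*s[1],3)
for a in((605,315),(725,345),(680,342),(500,290)):print(a,*tri(a,(500,108)))
print(tri((455,262),(383,125)))
for X in((.482,-.31,.44),(.43,-.04,.01)):print(X,project("side",X)/.64)
im=cv2.imread("pics/side0.png")[30:230,220:350];im2=cv2.imread("pics/top0.png")[150:250,255:500]
a=cv2.resize(im,(390,600),interpolation=cv2.INTER_CUBIC);b=cv2.resize(im2,(410,167),interpolation=cv2.INTER_CUBIC)
o=np.zeros((600,800,3),np.uint8);o[:,:390]=a;o[:167,390:]=b;cv2.imwrite("pics/k.png",o)
E
```

```text
(605, 315) [ 0.52  -0.22   0.399] [ 0.444 -0.235  0.4  ]
(725, 345) [ 0.478 -0.398  0.399] [ 0.478 -0.398  0.399]
(680, 342) [ 0.482 -0.331  0.398] [ 0.464 -0.334  0.399]
(500, 290) [ 0.553 -0.066  0.411] [ 0.415 -0.094  0.401]
(array([ 0.597, -0.004,  0.377]), array([ 0.597, -0.004,  0.377]))
(0.482, -0.31, 0.44) [490.16645775  87.33958074]
(0.43, -0.04, 0.01) [476.01022189 327.61425652]
```

View pics/k.png

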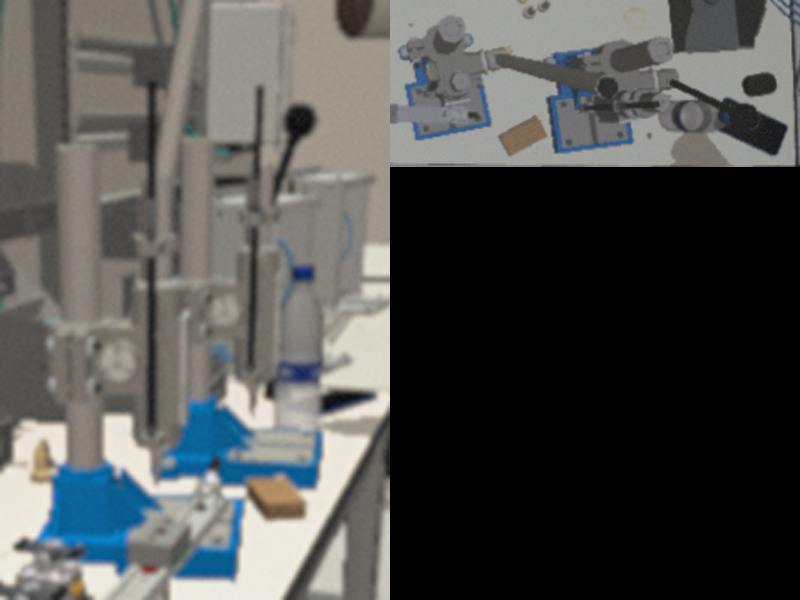

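```bash
python3 - <<'E'
from h import *
s=observe();M=R.from_rotvec(s["tcp_rot"])
for X in((.17,-.365,.304),(.325,-.228,.304),(.37,-.03,.304),(.345,.16,.304),(.40,.27,.304)):print(X,np.round(M.inv().apply(np.array(X)-s["ee_pos"])*100,1))
print((M.inv()*R.from_rotvec([0,np.pi,0])).as_rotvec())
E
```

```text
(0.17, -0.365, 0.304) [-0.  22.2 -0. ]
(0.325, -0.228, 0.304) [-19.9  28.1  -0. ]
(0.37, -0.03, 0.304) [-32.3  44.2  -0. ]
(0.345, 0.16, 0.304) [-38.   62.5  -0. ]
(0.4, 0.27, 0.304) [-47.6  70.1  -0. ]
[-5.63839558e-05  1.84294017e-05  4.34799264e-01]
```

Call:
drive_tool(
  steps=[
    {"slide":[0,4,0],"rotation":[0,0,0],"jaw":0.5},
    {"slide":[0,8,0],"rotation":[0,0,0],"jaw":0},
    {"slide":[0,12,0],"rotation":[0,0,0],"jaw":0},
    {"slide":[0,16,0],"rotation":[0,0,0],"jaw":0},
    {"slide":[0,20,0],"rotation":[0,0,0],"jaw":0},
    {"slide":[0,22.2,0],"rotation":[0,0,0],"jaw":0},
    {"slide":[-4,23.4,0],"rotation":[0,0,0],"jaw":0},
    {"slide":[-8,24.6,0],"rotation":[0,0,0],"jaw":0},
    {"slide":[-12,25.7,0],"rotation":[0,0,0],"jaw":0},
    {"slide":[-16,26.9,0],"rotation":[0,0,0.1],"jaw":0},
    {"slide":[-19.9,28.1,0],"rotation":[0,0,0.2],"jaw":0},
  ],
)

```text
time: 1.72
ee_pos: [0.3206, -0.2322, 0.3046]
tcp_rot: [-0.381, 3.117, -0.001]
contact_force: [-0.0, -1.5, 0.5]
width: -0.001
grasp_force: 0.0
```

Call:
drive_tool(
  steps=[
    {"slide":[-1.8,3.6,0],"rotation":[0,0,0.05],"jaw":0},
    {"slide":[-3.6,7.2,0],"rotation":[0,0,0.1],"jaw":0},
    {"slide":[-5.4,10.9,0],"rotation":[0,0,0.15],"jaw":0},
    {"slide":[-7.2,14.5,0],"rotation":[0,0,0.2],"jaw":0},
    {"slide":[-9,18.2,0],"rotation":[0,0,0.235],"jaw":0},
    {"slide":[-9.4,22,0],"rotation":[0,0,0.235],"jaw":0},
    {"slide":[-9.8,26,0],"rotation":[0,0,0.235],"jaw":0},
    {"slide":[-10.2,30,0],"rotation":[0,0,0.235],"jaw":0},
    {"slide":[-10.6,34,0],"rotation":[0,0,0.235],"jaw":0},
    {"slide":[-11,37.3,0],"rotation":[0,0,0.235],"jaw":0},
    {"slide":[-14.3,38.8,0],"rotation":[0,0,0.235],"jaw":0},
    {"slide":[-17.7,40.2,0],"rotation":[0,0,0.235],"jaw":0},
    {"slide":[-21,41.7,0],"rotation":[0,0,0.235],"jaw":0},
    {"slide":[-24.3,43.1,0],"rotation":[0,0,0.235],"jaw":0},
    {"slide":[-27.7,44.6,0],"rotation":[0,0,0.235],"jaw":0},
    {"slide":[-27.7,44.6,0],"rotation":[0,0,0.235],"jaw":0},
    {"slide":[-27.7,44.6,0],"rotation":[0,0,0.235],"jaw":0},
  ],
)

```text
time: 3.13
ee_pos: [0.4799, 0.2674, 0.3024]
tcp_rot: [0.019, -3.14, 0.003]
contact_force: [-0.5, -0.4, -0.7]
width: 0.001
grasp_force: 0.0
```

```bash
python3 - <<'E'
from h import *
s=observe();print(s["ee_pos"],s["tcp_rot"],s["contact_force"],s["time"])
im=camera("wrist");cv2.imwrite("pics/w0.png",im[:,:,::-1])
cv2.imwrite("pics/w1.png",cv2.resize(im[:,:,::-1],(800,600),interpolation=cv2.INTER_CUBIC))
for l,z in(("valve_a_mid",.024),("valve_a_near",.0575),("valve_a_far",.0575),("valve_a_rocker",.046),("tray",0),("seal_box",0)):
    for d in mark_of(l,"wrist"):print(l,np.round(d["pixel"],1),round(d["confidence"],2),np.round(world("wrist",d["pixel"],z,s),4))
E
```

```text
[0.47987139 0.26735611 0.30243562] [ 1.88015931e-02 -3.13974622e+00  2.51372726e-03] [-0.45087784 -0.35218994 -0.72575543] 3.1333
valve_a_mid [221.4 224.1] 0.77 [0.554  0.2274 0.024 ]
valve_a_near [211.8 209.7] 0.91 [0.5248 0.2218 0.0575]
valve_a_far [220.2 261. ] 0.86 [0.5824 0.2291 0.0575]
valve_a_far [132.8 228.1] 0.47 [0.5462 0.1393 0.0575]
valve_a_rocker [220.8 233. ] 0.6 [0.5553 0.2291 0.046 ]
valve_a_rocker [214.2 205.5] 0.37 [0.5243 0.2228 0.046 ]
tray [396.  228.8] 0.67 [0.5676 0.438  0.    ]
tray [302.4 218.3] 0.56 [0.5551 0.3224 0.    ]
seal_box [132.9 271.2] 0.49 [0.6301 0.1102 0.    ]
```

View pics/w1.png

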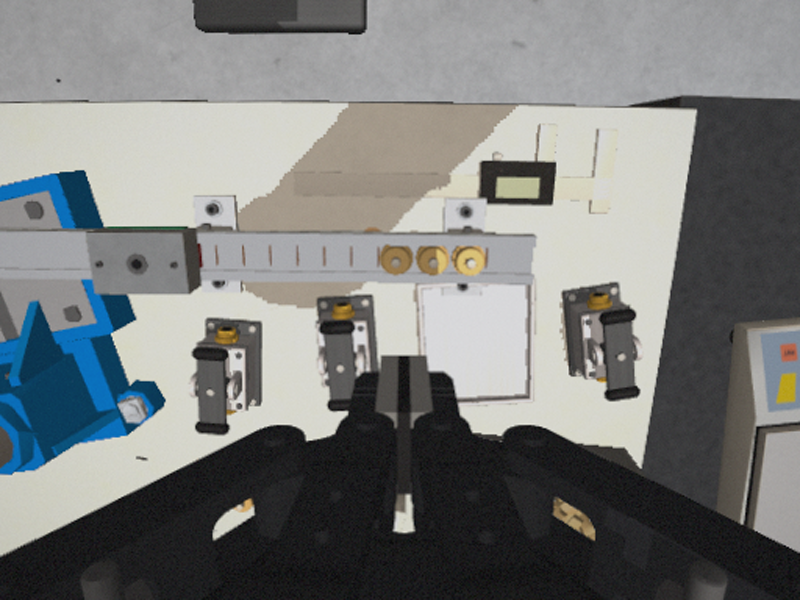

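The wrist view shows the three valves (upscaled): right valve with near rib at (212,353) and far rib at (213,428); middle with near (337,327) and far (340,405); left with near (615,316) and far (622,391). The empty tray is at (418–533, 284–403).

```bash
python3 - <<'E'
from h import *
s={"ee_pos":np.array([0.47987139,0.26735611,0.30243562]),"tcp_rot":np.array([1.88015931e-02,-3.13974622,2.51372726e-03])}
for n,a,b in(("R",(212,353),(213,428)),("M",(337,327),(340,405)),("L",(615,316),(622,391))):
    A=world("wrist",np.array(a)*.64,.0565,s);B=world("wrist",np.array(b)*.64,.0565,s);print(n,A.round(4),B.round(4),((A+B)/2).round(4),np.linalg.norm(A-B),np.arctan2(*(B-A)[[1,0]]))
for c in((418,284),(533,282),(530,397),(422,405)):print(world("wrist",np.array(c)*.64,.011,s).round(4))
n=observe();print(n["ee_pos"],n["tcp_rot"],n["contact_force"],n["dq"].round(3))
for i in range(2):
  n=observe();camera("wrist")
  for l in("valve_a_near","valve_b_near","valve_a_far","valve_c_far"):
    for d in mark_of(l,"wrist"):print(l,d["pixel"],round(d["confidence"],2),world("wrist",d["pixel"],.0575,n).round(4))
# refit with top-view
a=cv2.imread("pics/top0.png")
E
```

```text
R [0.5441 0.1421 0.0565] [0.6002 0.1375 0.0565] [0.5721 0.1398 0.0565] 0.056273897111773774 -0.08132968258043938
M [0.5247 0.2256 0.0565] [0.5809 0.2263 0.0565] [0.5528 0.226  0.0565] 0.05621808815433645 0.012389563889628835
L [0.515  0.4059 0.0565] [0.5684 0.4176 0.0565] [0.5417 0.4118 0.0565] 0.05470386292121698 0.214830578319894
[0.5071 0.2791 0.011 ]
[0.5046 0.3625 0.011 ]
[0.5966 0.3677 0.011 ]
[0.6044 0.2841 0.011 ]
[0.47834242 0.26594442 0.30472966] [-1.95158694e-02  3.14067598e+00  1.38531612e-03] [-0.28526615  0.02610513  0.87171114] [-0.001  0.007  0.004 -0.    -0.     0.001]
valve_a_near [211.8, 206.5] 0.6 [0.5213 0.2208 0.0575]
valve_b_near [136.4, 228.1] 0.61 [0.5462 0.1414 0.0575]
valve_b_near [397.8, 204.9] 0.37 [0.5174 0.4106 0.0575]
valve_b_near [219.8, 233.3] 0.24 [0.5508 0.2283 0.0575]
valve_a_far [220.5, 259.9] 0.57 [0.5816 0.2284 0.0575]
valve_c_far [141.5, 243.9] 0.62 [0.5642 0.1452 0.0575]
valve_c_far [397.8, 249.0] 0.59 [0.567  0.4172 0.0575]
valve_c_far [302.2, 216.5] 0.19 [0.531  0.3132 0.0575]
valve_a_near [213.1, 210.0] 0.97 [0.5252 0.2224 0.0575]
valve_a_near [220.8, 225.9] 0.66 [0.5426 0.2299 0.0575]
valve_a_near [219.8, 260.2] 0.61 [0.582  0.2281 0.0575]
valve_b_near [136.3, 227.5] 0.96 [0.5457 0.1419 0.0575]
valve_b_near [221.6, 232.3] 0.32 [0.5497 0.2306 0.0575]
valve_a_far [220.3, 262.2] 0.84 [0.5844 0.2286 0.0575]
valve_c_far [397.6, 250.5] 0.71 [0.5688 0.4173 0.0575]
```

Call:
drive_tool(
  steps=[
    {"slide":[-2.3,-2.1,3],"rotation":[0,0,0.012],"jaw":0},
    {"slide":[-4.6,-4.2,6.5],"rotation":[0,0,0.012],"jaw":0},
    {"slide":[-4.6,-4.2,10],"rotation":[0,0,0.012],"jaw":0},
    {"slide":[-4.6,-4.2,13.5],"rotation":[0,0,0.012],"jaw":0},
    {"slide":[-4.6,-4.2,16.2],"rotation":[0,0,0.012],"jaw":0},
    {"slide":[-4.6,-4.2,16.2],"rotation":[0,0,0.012],"jaw":0},
    {"slide":[-4.6,-4.2,16.2],"rotation":[0,0,0.012],"jaw":0},
    {"slide":[-4.6,-4.2,16.2],"rotation":[0,0,0.012],"jaw":0},
  ],
)

```text
time: 4.65
ee_pos: [0.5266, 0.2259, 0.1436]
tcp_rot: [-0.002, 3.139, 0.002]
contact_force: [1.6, 0.3, 0.6]
width: 0.0
grasp_force: 0.0
```

```bash
python3 - <<'E'
from h import *
n=observe();print(n["ee_pos"],n["tcp_rot"],n["contact_force"],n["dq"].round(3))
im=camera("wrist");cv2.imwrite("pics/w2.png",cv2.resize(im[100:384,60:440,::-1],(800,598),interpolation=cv2.INTER_CUBIC))
E
```

```text
[0.52656514 0.22587574 0.14364777] [-2.00893214e-03  3.13875256e+00  2.08627792e-03] [1.57194635 0.33830324 0.57202341] [ 0.003 -0.025  0.013 -0.002  0.003  0.001]
```

View pics/w2.png

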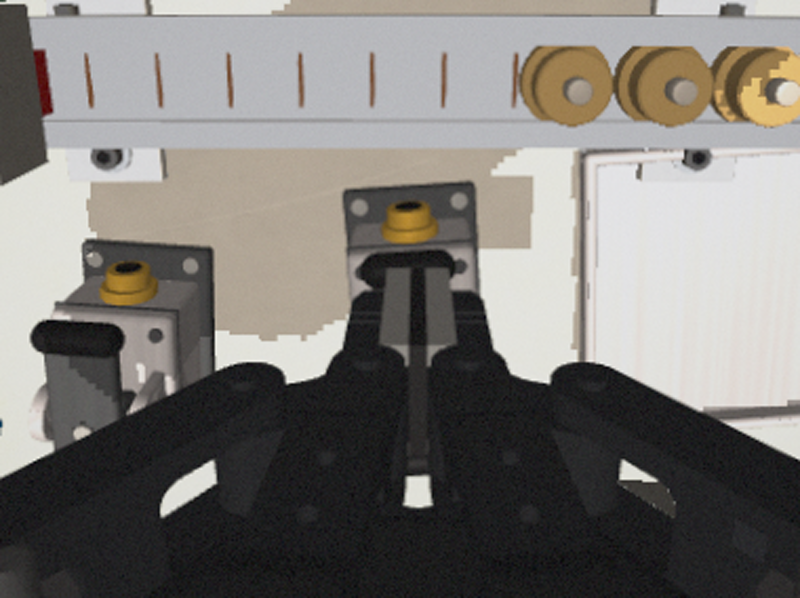

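The fingertips stand right over the middle valve's near rib, whose centre is at about (408,267) in the crop, nearly centred in y.

```bash
python3 - <<'E'
from h import *
n=observe()
f=380/800
g=lambda p,z:world("wrist",np.array(p)*f+[60,100],z,n).round(4)
print("M near",g((408,267),.055),"R near",g((78,338),.055),"M port",g((408,222),.026), "plate M front corners",g((345,188),.006),g((475,182),.006),"R",g((83,241),.006),g((213,248),.006),"tray",g((583,153),.011))
print(n["ee_pos"],n["contact_force"])
E
```

```text
M near [0.5253 0.2251 0.055 ] R near [0.5453 0.1403 0.055 ] M port [0.5237 0.2248 0.026 ] plate M front corners [0.5195 0.205  0.006 ] [0.5175 0.2455 0.006 ] R [0.5373 0.1201 0.006 ] [0.5396 0.1621 0.006 ] tray [0.507  0.2774 0.011 ]
[0.52667395 0.22605319 0.14428757] [-0.35494006  1.14257429  0.56822714]
```

Call:
drive_tool(
  steps=[
    {"slide":[0,0,0.6],"rotation":[0,0,0],"jaw":0},
    {"slide":[0,0,1.1],"rotation":[0,0,0],"jaw":0},
    {"slide":[0,0,1.15],"rotation":[0,0,0],"jaw":0},
    {"slide":[0,0,1.2],"rotation":[0,0,0],"jaw":0},
    {"slide":[0,0,1.2],"rotation":[0,0,0],"jaw":0},
  ],
)

```text
time: 5.12
ee_pos: [0.5254, 0.2251, 0.1301]
tcp_rot: [-0.001, 3.142, 0.0]
contact_force: [-0.2, 0.1, 0.5]
width: -0.0
grasp_force: 0.1
```

Call:
drive_tool(
  steps=[
    {"slide":[0,0,0.05],"rotation":[0,0,0],"jaw":0},
    {"slide":[0,0,0.1],"rotation":[0,0,0],"jaw":0},
    {"slide":[0,0,0.1],"rotation":[0,0,0],"jaw":0},
  ],
)

```text
time: 5.37
ee_pos: [0.5254, 0.2251, 0.1294]
tcp_rot: [-0.001, 3.142, -0.0]
contact_force: [-2.5, -0.2, 3.9]
width: 0.001
grasp_force: 2.2
```

Call:
drive_tool(
  steps=[
    {"slide":[0,0,0.03],"rotation":[0,0,0],"jaw":0},
    {"slide":[0,0,0.05],"rotation":[0,0,0],"jaw":0},
    {"slide":[0,0,0.05],"rotation":[0,0,0],"jaw":0},
  ],
)

```text
time: 5.62
ee_pos: [0.5253, 0.2251, 0.1291]
tcp_rot: [-0.001, 3.142, -0.0]
contact_force: [-3.5, -0.7, 6.5]
width: -0.001
grasp_force: 3.2
```

```bash
python3 - <<'E'
from h import *
for i in range(3):
    n=observe();print(n["ee_pos"].round(4),n["contact_force"].round(2),n["grasp_force"],n["time"]);camera("wrist")
E
```

```text
[0.5253 0.2251 0.1291] [-3.52 -0.66  6.48] 3.1913883984088898 5.6167
[0.5253 0.2251 0.1291] [-3.5  -1.3   7.02] 3.1499413400888443 5.6667
[0.5254 0.2251 0.1291] [-3.31  0.72  6.45] 3.1417789310216904 5.7167
```

Call:
drive_tool(
  steps=[
    {"slide":[0,0,-1.2],"rotation":[0,0,0],"jaw":0},
    {"slide":[-2.8,0.1,-1.3],"rotation":[0,0,0],"jaw":0},
    {"slide":[-5.6,0.1,-1.3],"rotation":[0,0,0],"jaw":0},
    {"slide":[-5.6,0.1,-0.7],"rotation":[0,0,0],"jaw":0},
    {"slide":[-5.6,0.1,-0.35],"rotation":[0,0,0],"jaw":0},
    {"slide":[-5.6,0.1,-0.3],"rotation":[0,0,0],"jaw":0},
    {"slide":[-5.6,0.1,-0.3],"rotation":[0,0,0],"jaw":0},
    {"slide":[-5.6,0.1,-0.3],"rotation":[0,0,0],"jaw":0},
  ],
)

```text
time: 6.43
ee_pos: [0.5806, 0.226, 0.1312]
tcp_rot: [0.001, -3.141, 0.001]
contact_force: [-0.6, -1.3, 0.6]
width: 0.0
grasp_force: 0.0
```

Call:
drive_tool(
  steps=[
    {"slide":[0,0,0.05],"rotation":[0,0,0],"jaw":0},
    {"slide":[0,0,0.1],"rotation":[0,0,0],"jaw":0},
    {"slide":[0,0,0.15],"rotation":[0,0,0],"jaw":0},
    {"slide":[0,0,0.15],"rotation":[0,0,0],"jaw":0},
  ],
)

```text
time: 6.77
ee_pos: [0.5813, 0.2261, 0.13]
tcp_rot: [0.001, -3.142, -0.0]
contact_force: [-0.5, -0.2, -0.3]
width: -0.001
grasp_force: 0.2
```

Call:
drive_tool(
  steps=[
    {"slide":[0,0,0.05],"rotation":[0,0,0],"jaw":0},
    {"slide":[0,0,0.1],"rotation":[0,0,0],"jaw":0},
    {"slide":[0,0,0.1],"rotation":[0,0,0],"jaw":0},
  ],
)

```text
time: 7.02
ee_pos: [0.5815, 0.2262, 0.1294]
tcp_rot: [-0.001, 3.141, 0.0]
contact_force: [-2.3, 0.6, 3.1]
width: 0.003
grasp_force: 1.7
```

Call:
drive_tool(
  steps=[
    {"slide":[0,0,0.03],"rotation":[0,0,0],"jaw":0},
    {"slide":[0,0,0.05],"rotation":[0,0,0],"jaw":0},
    {"slide":[0,0,0.05],"rotation":[0,0,0],"jaw":0},
  ],
)

```text
time: 7.27
ee_pos: [0.5816, 0.2262, 0.1291]
tcp_rot: [-0.001, 3.141, 0.0]
contact_force: [-2.6, -0.4, 5.3]
width: -0.0
grasp_force: 2.7
```

Call:
drive_tool(
  steps=[
    {"slide":[0,0,-2],"rotation":[0,0,0],"jaw":0},
    {"slide":[0.9,-2,-3.5],"rotation":[0,0,0],"jaw":0},
    {"slide":[2,-4.8,-3.5],"rotation":[0,0,0],"jaw":0},
    {"slide":[3.7,-8.5,-3.5],"rotation":[0,0,0],"jaw":0},
    {"slide":[3.7,-8.5,-2],"rotation":[0,0,0],"jaw":0},
    {"slide":[3.7,-8.5,-0.8],"rotation":[0,0,0],"jaw":0},
    {"slide":[3.7,-8.5,-0.3],"rotation":[0,0,0],"jaw":0},
    {"slide":[3.7,-8.5,-0.3],"rotation":[0,0,0],"jaw":0},
    {"slide":[3.7,-8.5,-0.3],"rotation":[0,0,0],"jaw":0},
  ],
)

```text
time: 8.02
ee_pos: [0.5448, 0.1413, 0.1312]
tcp_rot: [0.001, -3.141, 0.001]
contact_force: [0.3, 0.4, -0.3]
width: -0.003
grasp_force: 0.0
```

Call:
drive_tool(
  steps=[
    {"slide":[0,0,0.05],"rotation":[0,0,0],"jaw":0},
    {"slide":[0,0,0.1],"rotation":[0,0,0],"jaw":0},
    {"slide":[0,0,0.15],"rotation":[0,0,0],"jaw":0},
    {"slide":[0,0,0.2],"rotation":[0,0,0],"jaw":0},
    {"slide":[0,0,0.2],"rotation":[0,0,0],"jaw":0},
  ],
)

```text
time: 8.43
ee_pos: [0.5445, 0.1412, 0.1295]
tcp_rot: [-0.001, 3.141, 0.0]
contact_force: [-0.3, 0.3, -0.3]
width: 0.003
grasp_force: 0.0
```

Call:
drive_tool(
  steps=[
    {"slide":[0,0,0.05],"rotation":[0,0,0],"jaw":0},
    {"slide":[0,0,0.1],"rotation":[0,0,0],"jaw":0},
    {"slide":[0,0,0.1],"rotation":[0,0,0],"jaw":0},
  ],
)

```text
time: 8.68
ee_pos: [0.5445, 0.1411, 0.1284]
tcp_rot: [0.0, -3.142, -0.0]
contact_force: [0.5, 0.4, -0.4]
width: 0.0
grasp_force: 0.1
```

Call:
drive_tool(
  steps=[
    {"slide":[0,0,0.05],"rotation":[0,0,0],"jaw":0},
    {"slide":[0,0,0.05],"rotation":[0,0,0],"jaw":0},
    {"slide":[0,0,0.05],"rotation":[0,0,0],"jaw":0},
  ],
)

```text
time: 8.93
ee_pos: [0.5445, 0.1411, 0.1279]
tcp_rot: [0.001, -3.142, 0.0]
contact_force: [0.3, 0.4, 0.5]
width: -0.0
grasp_force: 0.1
```

Call:
drive_tool(
  steps=[
    {"slide":[0,0,0.05],"rotation":[0,0,0],"jaw":0},
    {"slide":[0,0,0.1],"rotation":[0,0,0],"jaw":0},
    {"slide":[0,0,0.1],"rotation":[0,0,0],"jaw":0},
  ],
)

```text
time: 9.18
ee_pos: [0.5444, 0.1411, 0.1268]
tcp_rot: [0.0, -3.141, 0.0]
contact_force: [0.1, 0.7, -0.2]
width: 0.0
grasp_force: 0.1
```

Call:
drive_tool(
  steps=[
    {"slide":[0,0,0.05],"rotation":[0,0,0],"jaw":0},
    {"slide":[0,0,0.1],"rotation":[0,0,0],"jaw":0},
    {"slide":[0,0,0.1],"rotation":[0,0,0],"jaw":0},
  ],
)

```text
time: 9.43
ee_pos: [0.5445, 0.141, 0.1258]
tcp_rot: [0.0, -3.141, 0.0]
contact_force: [0.7, -1.1, 0.1]
width: -0.002
grasp_force: 0.2
```

```bash
python3 - <<'E'
from h import *
n=observe();print(n["ee_pos"],n["contact_force"],n["grasp_force"])
im=camera("wrist");cv2.imwrite("pics/w3.png",cv2.resize(im[100:384,60:440,::-1],(800,598),interpolation=cv2.INTER_CUBIC))
E
```

```text
[0.54445155 0.14103654 0.12579646] [ 0.69742396 -1.10074085  0.13790615] 0.1858806749805808
```

View pics/w3.png

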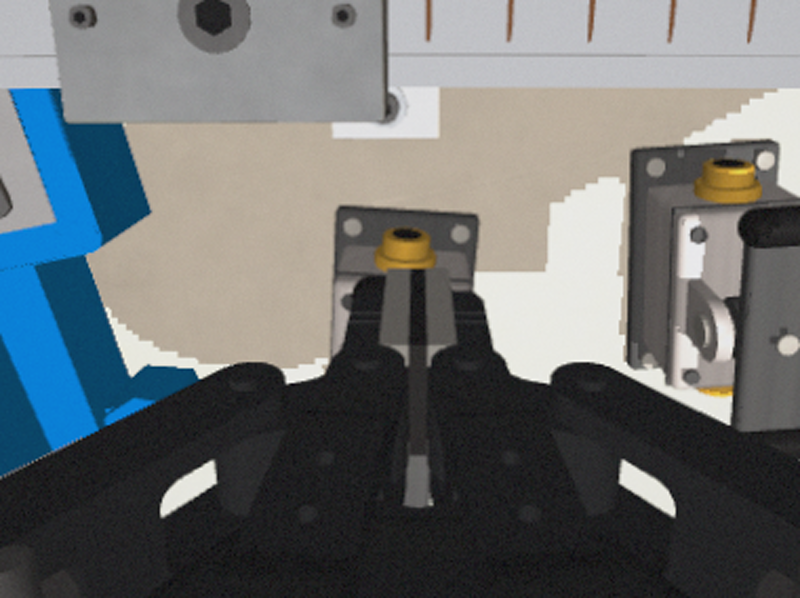

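The fingers cover the right valve's near rib, 4 mm below level with almost no force; the brass port is just visible at (405,245). I'll press slightly deeper to feel the spring, which confirms the contact.

Call:
drive_tool(
  steps=[
    {"slide":[0,0,0.05],"rotation":[0,0,0],"jaw":0},
    {"slide":[0,0,0.1],"rotation":[0,0,0],"jaw":0},
    {"slide":[0,0,0.1],"rotation":[0,0,0],"jaw":0},
  ],
)

```text
time: 9.73
ee_pos: [0.5445, 0.141, 0.1249]
tcp_rot: [0.0, -3.142, 0.0]
contact_force: [-0.5, 0.1, 1.6]
width: -0.001
grasp_force: 0.5
```

Call:
drive_tool(
  steps=[
    {"slide":[0,0,0.03],"rotation":[0,0,0],"jaw":0},
    {"slide":[0,0,0.06],"rotation":[0,0,0],"jaw":0},
    {"slide":[0,0,0.06],"rotation":[0,0,0],"jaw":0},
  ],
)

```text
time: 9.98
ee_pos: [0.5444, 0.1411, 0.1245]
tcp_rot: [0.001, -3.142, 0.0]
contact_force: [-1.8, 0.2, 2.2]
width: -0.002
grasp_force: 1.5
```

Call:
drive_tool(
  steps=[
    {"slide":[0,0,-1],"rotation":[0,0,0],"jaw":0},
    {"slide":[-1,0,-2],"rotation":[0,0,0],"jaw":0},
    {"slide":[-3.5,-0.2,-2],"rotation":[0,0,0],"jaw":0},
    {"slide":[-5.6,-0.4,-2],"rotation":[0,0,0],"jaw":0},
    {"slide":[-5.6,-0.4,-1.3],"rotation":[0,0,0],"jaw":0},
    {"slide":[-5.6,-0.4,-0.7],"rotation":[0,0,0],"jaw":0},
    {"slide":[-5.6,-0.4,-0.7],"rotation":[0,0,0],"jaw":0},
    {"slide":[-5.6,-0.4,-0.7],"rotation":[0,0,0],"jaw":0},
  ],
)

```text
time: 10.65
ee_pos: [0.5994, 0.1368, 0.1306]
tcp_rot: [0.001, -3.139, 0.002]
contact_force: [0.3, 1.1, 0.2]
width: 0.001
grasp_force: 0.0
```

Call:
drive_tool(
  steps=[
    {"slide":[0,0,0.05],"rotation":[0,0,0],"jaw":0},
    {"slide":[0,0,0.1],"rotation":[0,0,0],"jaw":0},
    {"slide":[0,0,0.15],"rotation":[0,0,0],"jaw":0},
    {"slide":[0,0,0.2],"rotation":[0,0,0],"jaw":0},
    {"slide":[0,0,0.2],"rotation":[0,0,0],"jaw":0},
  ],
)

```text
time: 11.07
ee_pos: [0.6004, 0.1372, 0.1295]
tcp_rot: [-0.001, 3.141, 0.0]
contact_force: [-0.2, 0.3, 0.1]
width: -0.001
grasp_force: 0.0
```

Call:
drive_tool(
  steps=[
    {"slide":[0,0,0.05],"rotation":[0,0,0],"jaw":0},
    {"slide":[0,0,0.1],"rotation":[0,0,0],"jaw":0},
    {"slide":[0,0,0.1],"rotation":[0,0,0],"jaw":0},
  ],
)

```text
time: 11.32
ee_pos: [0.6005, 0.1371, 0.1283]
tcp_rot: [-0.0, 3.141, 0.0]
contact_force: [-0.5, 0.6, 0.2]
width: 0.0
grasp_force: 0.1
```

Call:
drive_tool(
  steps=[
    {"slide":[0,0,0.05],"rotation":[0,0,0],"jaw":0},
    {"slide":[0,0,0.1],"rotation":[0,0,0],"jaw":0},
    {"slide":[0,0,0.1],"rotation":[0,0,0],"jaw":0},
  ],
)

```text
time: 11.57
ee_pos: [0.6005, 0.137, 0.1272]
tcp_rot: [0.0, -3.142, 0.0]
contact_force: [0.3, 0.4, 0.0]
width: 0.001
grasp_force: 0.1
```

Call:
drive_tool(
  steps=[
    {"slide":[0,0,0.05],"rotation":[0,0,0],"jaw":0},
    {"slide":[0,0,0.1],"rotation":[0,0,0],"jaw":0},
    {"slide":[0,0,0.1],"rotation":[0,0,0],"jaw":0},
  ],
)

```text
time: 11.82
ee_pos: [0.6005, 0.1371, 0.1262]
tcp_rot: [0.0, -3.142, -0.0]
contact_force: [-0.3, 0.3, 0.6]
width: 0.002
grasp_force: 0.2
```

Call:
drive_tool(
  steps=[
    {"slide":[0,0,0.05],"rotation":[0,0,0],"jaw":0},
    {"slide":[0,0,0.1],"rotation":[0,0,0],"jaw":0},
    {"slide":[0,0,0.15],"rotation":[0,0,0],"jaw":0},
    {"slide":[0,0,0.15],"rotation":[0,0,0],"jaw":0},
  ],
)

```text
time: 12.15
ee_pos: [0.6006, 0.1371, 0.1249]
tcp_rot: [-0.001, 3.141, 0.0]
contact_force: [0.2, -0.8, 1.1]
width: -0.001
grasp_force: 0.6
```

Call:
drive_tool(
  steps=[
    {"slide":[0,0,-1],"rotation":[0,0,0],"jaw":0},
    {"slide":[0,0,-4],"rotation":[0,0,0],"jaw":0.2},
    {"slide":[2.7,0.2,-6],"rotation":[0,0,0.06],"jaw":0.65},
    {"slide":[2.7,0.2,-6],"rotation":[0,0,0.06],"jaw":0.65},
    {"slide":[2.7,0.2,-6],"rotation":[0,0,0.06],"jaw":0.65},
    {"slide":[2.7,0.2,-6],"rotation":[0,0,0.06],"jaw":0.65},
    {"slide":[2.7,0.2,-6],"rotation":[0,0,0.06],"jaw":0.65},
  ],
)

```text
time: 12.73
ee_pos: [0.5734, 0.1389, 0.1841]
tcp_rot: [-0.094, -3.139, 0.001]
contact_force: [0.5, -0.5, 0.1]
width: 0.652
grasp_force: 0.0
```

```bash
python3 - <<'E'
from h import *
n=observe();print(n["ee_pos"],n["tcp_rot"],n["contact_force"],n["dq"].round(3),n["width"])
im=camera("wrist");cv2.imwrite("pics/w4.png",cv2.resize(im[:,:,::-1],(800,600),interpolation=cv2.INTER_CUBIC))
E
```

```text
[0.57340073 0.13887519 0.18409982] [-9.37522530e-02 -3.13889460e+00  8.91926621e-04] [ 0.47003909 -0.52487779  0.10392648] [-0.003  0.015 -0.001  0.001  0.002 -0.   ] 0.651751340572119
```

View pics/w4.png

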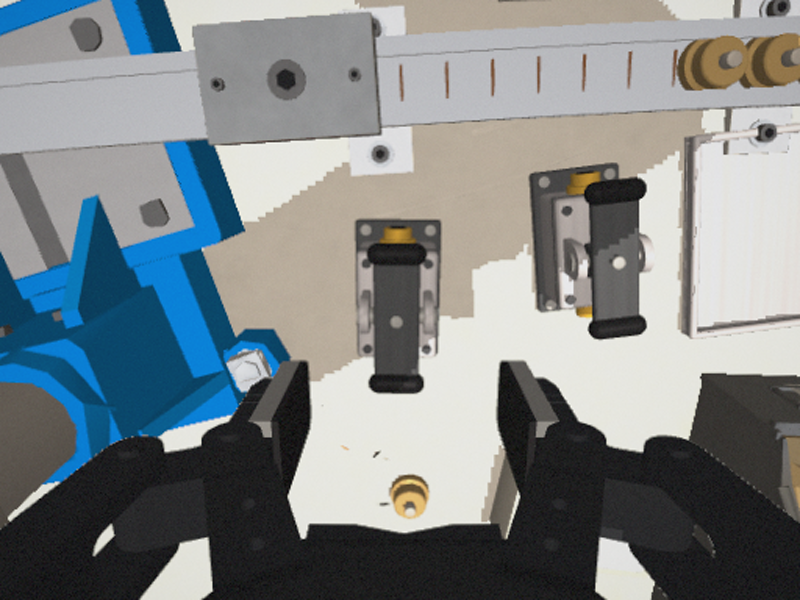

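The open jaws are aligned with the right valve (its ribs at (397,254) and (397,383)); the press lug and bolt at (250,365) lie on the left.

```bash
python3 - <<'E'
from h import *
n=observe();print(n["ee_pos"],n["tcp_rot"])
g=lambda p,z:world("wrist",np.array(p)*.64,z,n).round(4)
print("ribs",g((397,254),.055),g((397,383),.055),"plate",g((357,221),.006),g((441,221),.006))
for z in(.01,.03):print("lug",g((290,360),z),g((275,380),z),g((245,235),z))
M=R.from_rotvec(n["tcp_rot"])
print("centre of M etc",g((616,190),.055),g((617,327),.055))
E
```

```text
[0.57344385 0.138844   0.18381467] [-9.38567045e-02 -3.13853118e+00  1.34815129e-03]
ribs [0.5456 0.1391 0.055 ] [0.6009 0.1356 0.055 ] plate [0.5382 0.1197 0.006 ] [0.5406 0.16   0.006 ]
lug [0.6065 0.0799 0.01  ] [0.6172 0.0707 0.01  ] [0.5411 0.066  0.01  ]
lug [0.5982 0.0851 0.03  ] [0.608  0.0767 0.03  ] [0.5382 0.0724 0.03  ]
centre of M etc [0.5256 0.2241 0.055 ] [0.5813 0.2274 0.055 ]
```

Call:
drive_tool(
  steps=[
    {"slide":[0,-0.12,3],"rotation":[0,0,0],"jaw":0.65},
    {"slide":[0,-0.12,6],"rotation":[0,0,0],"jaw":0.65},
    {"slide":[0,-0.12,8],"rotation":[0,0,0],"jaw":0.65},
    {"slide":[0,-0.12,9.5],"rotation":[0,0,0],"jaw":0.65},
    {"slide":[0,-0.12,10.3],"rotation":[0,0,0],"jaw":0.65},
    {"slide":[0,-0.12,10.3],"rotation":[0,0,0],"jaw":0.65},
    {"slide":[0,-0.12,10.3],"rotation":[0,0,0],"jaw":0.65},
  ],
  force=40,
)

```text
time: 13.37
ee_pos: [0.5737, 0.1378, 0.0814]
tcp_rot: [-0.093, -3.14, 0.001]
contact_force: [0.4, 1.0, 0.3]
width: 0.654
grasp_force: 0.0
```

Call:
drive_tool(
  steps=[
    {"slide":[0,0,0],"rotation":[0,0,0],"jaw":0.52},
    {"slide":[0,0,0],"rotation":[0,0,0],"jaw":0.46},
    {"slide":[0,0,0],"rotation":[0,0,0],"jaw":0.42},
    {"slide":[0,0,0],"rotation":[0,0,0],"jaw":0.36},
    {"slide":[0,0,0],"rotation":[0,0,0],"jaw":0.3},
    {"slide":[0,0,0],"rotation":[0,0,0],"jaw":0.3},
    {"slide":[0,0,0],"rotation":[0,0,0],"jaw":0.3},
  ],
  force=40,
)

```text
time: 13.95
ee_pos: [0.574, 0.1376, 0.0834]
tcp_rot: [0.093, 3.138, 0.0]
contact_force: [0.3, -4.3, 5.1]
width: 0.412
grasp_force: 41.7
```

Call:
drive_tool(
  steps=[
    {"slide":[0,0,-0.5],"rotation":[0,0,0],"jaw":0.3},
    {"slide":[0,0,-1.5],"rotation":[0,0,0],"jaw":0.3},
    {"slide":[0,0,-3],"rotation":[0,0,0],"jaw":0.3},
    {"slide":[0,0,-5],"rotation":[0,0,0],"jaw":0.3},
    {"slide":[0,0,-7.5],"rotation":[0,0,0],"jaw":0.3},
    {"slide":[0,0,-10],"rotation":[0,0,0],"jaw":0.3},
    {"slide":[0,0,-12],"rotation":[0,0,0],"jaw":0.3},
    {"slide":[0,0,-12.5],"rotation":[0,0,0],"jaw":0.3},
    {"slide":[0,0,-12.5],"rotation":[0,0,0],"jaw":0.3},
  ],
)

```text
time: 14.7
ee_pos: [0.5736, 0.1384, 0.2084]
tcp_rot: [0.094, 3.137, 0.004]
contact_force: [-0.3, -0.1, -4.8]
width: 0.412
grasp_force: 40.6
```

Call:
drive_tool(
  steps=[
    {"slide":[0.2,1.2,0],"rotation":[0,0,-0.01],"jaw":0.3},
    {"slide":[0.6,3.7,0],"rotation":[0,0,-0.03],"jaw":0.3},
    {"slide":[1.0,6.5,0],"rotation":[0,0,-0.05],"jaw":0.3},
    {"slide":[1.5,9.5,0],"rotation":[0,0,-0.07],"jaw":0.3},
    {"slide":[2,12.5,0],"rotation":[0,0,-0.09],"jaw":0.3},
    {"slide":[2.4,15.5,0],"rotation":[0,0,-0.1],"jaw":0.3},
    {"slide":[2.8,17.6,0],"rotation":[0,0,-0.1],"jaw":0.3},
    {"slide":[2.9,18.4,0],"rotation":[0,0,-0.1],"jaw":0.3},
    {"slide":[2.9,18.4,0],"rotation":[0,0,-0.1],"jaw":0.3},
    {"slide":[2.9,18.4,0],"rotation":[0,0,-0.1],"jaw":0.3},
    {"slide":[2.9,18.4,0],"rotation":[0,0,-0.1],"jaw":0.3},
  ],
)

```text
time: 15.62
ee_pos: [0.5549, 0.3222, 0.2055]
tcp_rot: [0.062, -3.139, 0.003]
contact_force: [-0.4, -0.6, -5.2]
width: 0.415
grasp_force: 40.9
```

```bash
python3 - <<'E'
from h import *
n=observe();print(n["ee_pos"],n["tcp_rot"],n["contact_force"],n["dq"].round(3),n["width"],n["grasp_force"])
im=camera("wrist");cv2.imwrite("pics/w5.png",cv2.resize(im[:,:,::-1],(800,600),interpolation=cv2.INTER_CUBIC))
E
```

```text
[0.55494783 0.32220187 0.20546861] [ 6.20577532e-02 -3.13854777e+00  2.96718481e-03] [-0.43034383 -0.60725598 -5.19548534] [-0.011 -0.01   0.005  0.003  0.001  0.001] 0.4148019107184468 40.87322473526001
```

View pics/w5.png

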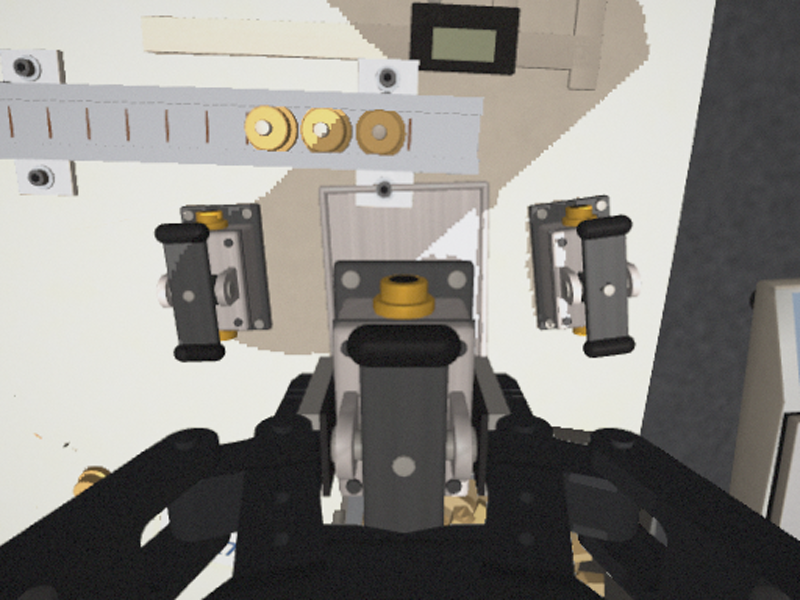

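```bash
python3 - <<'E'
from h import *
n=observe();print(n["ee_pos"],n["tcp_rot"])
g=lambda p,z:world("wrist",np.array(p)*.64,z,n).round(4)
A,B=g((321,188),.011),g((487,183),.011);print("tray front",A,B,(A+B)/2,np.linalg.norm(A-B),np.arctan2(*(A-B)[:2]*[1,1]))
d=(B-A)/np.linalg.norm(B-A);nrm=np.array([d[1],-d[0],0]);print("centre",(A+B)/2+.05*nrm,"yaw",np.arctan2(nrm[1],nrm[0]))
z=n["ee_pos"][2]-.0834+.006
C,D=g((335,262),z),g((473,262),z);print("valve front",C,D,np.linalg.norm(C-D));e=(D-C)/np.linalg.norm(D-C);m=np.array([e[1],-e[0],0]);print("valve centre",(C+D)/2+.035*m,np.arctan2(m[1],m[0]))
print("tab",g((385,205),.003),g((385,205),.015), "rim right edge",g((485,350),.011),"M plate",g((181,207),.006),g((258,204),.006))
E
```

```text
[0.55522468 0.32199143 0.20595071] [ 6.13570981e-02 -3.13927953e+00  2.14380220e-03]
tray front [0.5086 0.2793 0.011 ] [0.5028 0.3631 0.011 ] [0.5057 0.3212 0.011 ] 0.08400047618912644 3.072490443923475
centre [0.55558067 0.32465236 0.011     ] yaw 0.0691022096663182
valve front [0.5202 0.3016 0.1286] [0.5186 0.3419 0.1286] 0.040331749280188685
valve centre [0.55437245 0.32313848 0.1286    ] 0.03968139251308248
tab [0.5167 0.3117 0.003 ] [0.5154 0.3121 0.015 ] rim right edge [0.593  0.3694 0.011 ] M plate [0.5213 0.2049 0.006 ] [0.5184 0.2456 0.006 ]
```

Call:
drive_tool(
  steps=[
    {"slide":[-0.5,0.2,2],"rotation":[0,0,-0.03],"jaw":0.3},
    {"slide":[-0.5,0.2,4.5],"rotation":[0,0,-0.03],"jaw":0.3},
    {"slide":[-0.5,0.2,7],"rotation":[0,0,-0.03],"jaw":0.3},
    {"slide":[-0.5,0.2,9],"rotation":[0,0,-0.03],"jaw":0.3},
    {"slide":[-0.5,0.2,10.5],"rotation":[0,0,-0.03],"jaw":0.3},
    {"slide":[-0.5,0.2,11.2],"rotation":[0,0,-0.03],"jaw":0.3},
    {"slide":[-0.5,0.2,11.5],"rotation":[0,0,-0.03],"jaw":0.3},
    {"slide":[-0.5,0.2,11.5],"rotation":[0,0,-0.03],"jaw":0.3},
    {"slide":[-0.5,0.2,11.5],"rotation":[0,0,-0.03],"jaw":0.3},
    {"slide":[-0.5,0.2,11.5],"rotation":[0,0,-0.03],"jaw":0.3},
  ],
)

```text
time: 16.5
ee_pos: [0.5611, 0.3259, 0.0934]
tcp_rot: [-0.11, 3.137, 0.003]
contact_force: [-0.7, -0.6, -5.5]
width: 0.415
grasp_force: 40.8
```

Call:
drive_tool(
  steps=[
    {"slide":[0,0,0.07],"rotation":[0,0,0],"jaw":0.3},
    {"slide":[0,0,0.14],"rotation":[0,0,0],"jaw":0.3},
    {"slide":[0,0,0.2],"rotation":[0,0,0],"jaw":0.3},
    {"slide":[0,0,0.2],"rotation":[0,0,0],"jaw":0.3},
    {"slide":[0,0,0.2],"rotation":[0,0,0],"jaw":0.3},
  ],
)

```text
time: 16.92
ee_pos: [0.5603, 0.3255, 0.0899]
tcp_rot: [-0.111, 3.14, 0.0]
contact_force: [0.1, 0.3, -4.5]
width: 0.413
grasp_force: 40.8
```

Call:
drive_tool(
  steps=[
    {"slide":[0,0,0.08],"rotation":[0,0,0],"jaw":0.3},
    {"slide":[0,0,0.16],"rotation":[0,0,0],"jaw":0.3},
    {"slide":[0,0,0.25],"rotation":[0,0,0],"jaw":0.3},
    {"slide":[0,0,0.25],"rotation":[0,0,0],"jaw":0.3},
    {"slide":[0,0,0.25],"rotation":[0,0,0],"jaw":0.3},
  ],
)

```text
time: 17.33
ee_pos: [0.5603, 0.3254, 0.0871]
tcp_rot: [0.11, -3.139, 0.0]
contact_force: [-0.3, 0.6, -4.7]
width: 0.414
grasp_force: 40.8
```

Call:
drive_tool(
  steps=[
    {"slide":[0,0,0.04],"rotation":[0,0,0],"jaw":0.3},
    {"slide":[0,0,0.08],"rotation":[0,0,0],"jaw":0.3},
    {"slide":[0,0,0.08],"rotation":[0,0,0],"jaw":0.3},
  ],
)

```text
time: 17.58
ee_pos: [0.5604, 0.3255, 0.0865]
tcp_rot: [-0.11, 3.14, 0.0]
contact_force: [0.7, 0.1, -4.6]
width: 0.41
grasp_force: 40.9
```

Call:
drive_tool(
  steps=[
    {"slide":[0,0,0.04],"rotation":[0,0,0],"jaw":0.3},
    {"slide":[0,0,0.06],"rotation":[0,0,0],"jaw":0.3},
    {"slide":[0,0,0.06],"rotation":[0,0,0],"jaw":0.3},
  ],
)

```text
time: 17.83
ee_pos: [0.5604, 0.3255, 0.0864]
tcp_rot: [-0.111, 3.139, 0.0]
contact_force: [-0.9, -0.1, -1.4]
width: 0.409
grasp_force: 41.4
```

Call:
drive_tool(
  steps=[
    {"slide":[0,0,0.04],"rotation":[0,0,0],"jaw":0.3},
    {"slide":[0,0,0.04],"rotation":[0,0,0],"jaw":0.3},
    {"slide":[0,0,0.04],"rotation":[0,0,0],"jaw":0.3},
  ],
)

```text
time: 18.08
ee_pos: [0.5604, 0.3255, 0.0864]
tcp_rot: [-0.111, 3.139, 0.0]
contact_force: [-4.3, -1.9, 5.0]
width: 0.416
grasp_force: 42.0
```

Call:
drive_tool(
  steps=[
    {"slide":[0,0,-0.06],"rotation":[0,0,0],"jaw":0.38},
    {"slide":[0,0,-0.06],"rotation":[0,0,0],"jaw":0.42},
    {"slide":[0,0,-0.06],"rotation":[0,0,0],"jaw":0.45},
    {"slide":[0,0,-0.06],"rotation":[0,0,0],"jaw":0.48},
    {"slide":[0,0,-0.06],"rotation":[0,0,0],"jaw":0.5},
    {"slide":[0,0,-0.06],"rotation":[0,0,0],"jaw":0.5},
    {"slide":[0,0,-0.06],"rotation":[0,0,0],"jaw":0.5},
  ],
)

```text
time: 18.67
ee_pos: [0.5606, 0.3256, 0.0861]
tcp_rot: [-0.11, 3.139, 0.0]
contact_force: [-0.1, -0.3, -0.4]
width: 0.504
grasp_force: 0.0
```

Call:
drive_tool(
  steps=[
    {"slide":[0,0,-0.5],"rotation":[0,0,0],"jaw":0.5},
    {"slide":[0,0,-1.2],"rotation":[0,0,0],"jaw":0.5},
    {"slide":[0,0,-2.5],"rotation":[0,0,0],"jaw":0.5},
    {"slide":[0,0,-4.5],"rotation":[0,0,0],"jaw":0.5},
    {"slide":[0,0,-7],"rotation":[0,0,0],"jaw":0.5},
    {"slide":[0,0,-10],"rotation":[0,0,0],"jaw":0.5},
    {"slide":[2,0,-13],"rotation":[0,0,0],"jaw":0.5},
    {"slide":[4,0,-15],"rotation":[0,0,0],"jaw":0.5},
    {"slide":[4,0,-15],"rotation":[0,0,0],"jaw":0.5},
    {"slide":[4,0,-15],"rotation":[0,0,0],"jaw":0.5},
  ],
)

```text
time: 19.5
ee_pos: [0.5202, 0.3231, 0.239]
tcp_rot: [-0.112, 3.136, 0.005]
contact_force: [-0.7, 0.3, -0.9]
width: 0.503
grasp_force: 0.0
```

```bash
python3 - <<'E'
from h import *
n=observe();print(n["ee_pos"],n["tcp_rot"],n["contact_force"],n["width"],n["grasp_force"],n["time"])
im=camera("wrist");cv2.imwrite("pics/w6.png",cv2.resize(im[:,:,::-1],(800,600),interpolation=cv2.INTER_CUBIC))
E
```

```text
[0.52023049 0.323076   0.23895378] [-0.11180467  3.13601566  0.00543194] [-0.68407149  0.30342524 -0.85894612] 0.5025305904494438 0.0 19.5
```

View pics/w6.png

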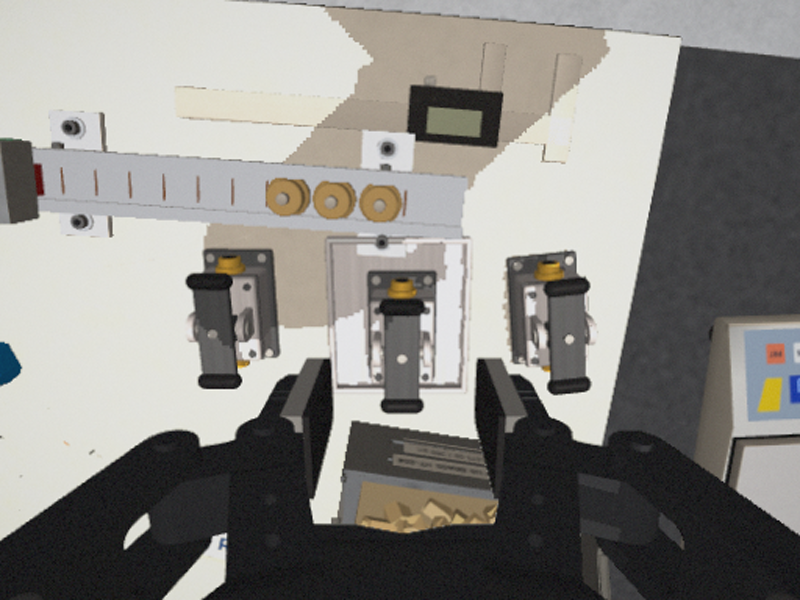

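The right valve now stands upright inside the tray, with its foot plate at (368–437, 270–385) clear of the walls. The other two valves and the caliper are unmoved.

```bash
python3 -c "
from workcell import *
print(finish_job())"
```

```text
the job is handed in; nothing more can be done
None
```

The right-hand valve (nearest press1) is the loose one: both rocker ends dropped about 5 mm freely. It now stands upright and flat in the rework tray, the middle valve tested sound at both ends, the left one was never rocked because the loose one was already found, and the job is handed in.

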